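# Eject the tile from the guarded tile press

## Robot

A 6-joint arm with a two-finger parallel gripper is mounted at the origin on the work surface. World frame = base frame: x ahead of the robot, y to its left, z up, the work surface at z = 0. Lengths are in m, angles in degrees, forces in N, time in s.
With the tool pointing down it reaches from about 0.4 to 0.825 m from the base axis. Payload 7 kg.
Tool frame: the origin (TCP) lies on the centre line of the jaws, within the pads' length; the fingertips stand 19 mm ahead of it and the grasp point (between the pads) is the TCP; z points along the fingers, y is the line along which they close (so a half turn about z gives the same grasp; the last joint's range is limited). The gripper opens to 88 mm and grips with 3 to 60 N. Pads are 19 mm wide; open, the fingers measure 130 mm over their backs; the gripper's body (78 mm by 193 mm) begins 47 mm behind the grasp point.
Start: joints at [90.762, 20.546, 0.682, 0, -70.136, -16.507], TCP at [0.183, 0.65, 0.246] pointing down, gripper open.
Joint ranges: [-176.03, 176.03], [-82.01, 121.73], [-58.28, 71.71], [-173.87, 95.51], [-174.79, -0.11], [-173.66, 173.66]. Speed limits (degrees/s): [136.94, 136.94, 172.46, 180, 180, 180].

## Interface

Orientations are given as [roll, pitch, yaw] about the fixed x, y, z axes, in that order (R = Rz(yaw) Ry(pitch) Rx(roll)).
In Python, from plant import get_state, capture, close_job gives the robot as it stands.
- The arm moves only by the tool apply_moves, never from a script. Its argument "targets" is a list of rows, each a list of 7 numbers: the opening, from 0 (shut) to 1 (fully open), then the shift along the tool's x, y, z normalised to -1 to 1, where 1 is 1000 mm, then the turn, a rotation vector about the tool's x, y, z normalised to -1 to 1, where 1 is 90 degrees. In form: [[claw, tx, ty, tz, ax, ay, az], ...]. A call has 1 to 20 rows; each row shifts and turns the commanded pose from where the row before left it, along the tool's axes as they then stand; what a row does not reach is not made up. A row lasts 1/12 s, in which the tool goes at most 41.7 mm and 7.16 degrees, less where a joint would pass 70% of its speed; a pose out of reach is approached as far as the arm can. A call with a number of a shift or a turn outside -1 to 1 is refused whole. A call with a gripper value outside its range is refused whole. The fingers move at their own pace and stop on an object; "newtons" is the grip in N (left out, the last holds). Time passes only in rows, so rows that do not move let the fingers close. It gives the time, the measured TCP pose, the force, the opening and the grip force at its end, in the units of the state.
- get_state(): the state, without advancing time (a new reading comes with each control period).
- capture(name): name is "side" or "top" or "wrist"; returns a dict with "frame" (400x640x3 uint8, red, green, blue), "range_z" (400x640 float32, m along the optical axis (not along the pixel's ray), 0 where there is no reading), "camera_matrix" (3x3 intrinsics, pixels), "T" (4x4, takes a point from camera to world coordinates). Camera axes: x right, y down, z forward; pixel columns grow to the right and rows downward; lengths in m; the calibration is good to about 2 mm. The wrist camera is an equidistant fisheye: a pixel r from the principal point sees the ray r / f radians off the axis. A picture is of the moment at which its call begins.
- close_job(): hands the job in; it is judged then, once.
The state is a dict: "time_s": time; "joints": joint angles; "qd": joint speeds; "joint_torque": joint torques, N m; "tcp_pos": TCP position; "eef_rot": TCP orientation; "contact_force": force on the tool from outside, world axes, zero at the start; "moment": the same for the moment, N m; "gripper_width": finger opening in m; "gripper_force": force on a finger pad.
Only numpy, scipy, OpenCV 4.12 (cv2) and the standard library are available. Lean on these libraries where they do the work, as an engineer would, in place of code of your own. Each camera call takes 0.05 s, during which the arm holds its last target. There are 200 camera calls.

## Task

Eject the freshly pressed clay tile from the blue tile press: reach down through the window in the yellow mesh guard with the fingertips and push the red ejector pedal steadily, without slamming it, all the way down, so that the tile rises out of its die, then draw back out through the window. The guard is interlocked, so do not touch its frame or mesh; leave the soft tile untouched on the ejector, and leave the mug, bowl and jar where they stand.

Things in the scene. Friction and masses are not known exactly. Their poses are not given: they have to be found in the camera images.
- press: Blue tile press, fixed. Origin on the bench under its die's centre; z up, x to its rear, y to its left, where the guard sticks out. Base 280 by 250 (y) mm, top plate at 100 mm; on it a steel die block 150 mm square, top at 135 mm, its cavity 84 mm square and 14 mm deep. Open upper platen upright at the rear (x 90 to 170, y within 120 mm), up to 345 mm high; control box in front, to x = -190 mm.
- guard: Yellow frame with steel wire mesh (solid to the touch) on the press's left flank, enclosing the ejector lever on top and three sides. Axes as the press's; origin on the bench below the window's centre, at y = 240 mm of the press. Outline x -85 to 85 mm, y -115 to 80 mm; flat top, upper face 88 mm above the bench, bars 8 mm. Not to be touched.
- window (a point): Centre of the rectangular opening in the guard's flat top, at its upper face (88 mm above the bench). Clear opening 84 mm along the guard's x by 76 mm along its y, between bars 8 mm thick. Nothing stands above it.
- pedal: Red ribbed pedal at the end of the ejector lever, 44 mm (x) by 40 mm (y), 8 mm thick. Origin at the centre of its upper face, below the window's centre within 3 mm; its z is that face's normal, within 0.1 rad of vertical. The face starts about 76 to 80 mm above the bench (8 to 12 mm below the guard's upper face) and is about 54 mm above it when fully down.
- ejector_lever (a joint): Lever angle in rad: 0 fully up, 0.16 fully down on its hard stop; starts at 0 to 0.025. Its pivot is 165 mm from the pedal, towards the press; the pedal sinks 26 mm over the range. No spring: it moves stiffly, taking about 4 to 8 N at the pedal all the way (more when pushed faster), and stays where left. It lifts the ejector and tile by 12 mm over the range.
- tile: Square terracotta-coloured clay tile, 80 by 80 by 12 mm, about 0.14 kg, loose in the die cavity. Origin at the centre of its underside, z up. It starts at the cavity's floor, underside 121 mm above the bench (top face 2 mm below the die's top), up to 2 mm higher if the lever starts partly down; with the lever fully down the underside is at 133 mm.
- mug: White mug, loose, 80 mm across and 95 mm high, its handle reaching about 35 mm out at its own +y side; origin at the centre of its foot.
- bowl: Terracotta bowl, loose, 104 mm across and 50 mm high; origin at the centre of its foot.
- glaze_jar: Blue glaze jar with white cap, loose, 68 mm across and 95 mm high; origin at the centre of its foot.
Mind the look-alikes: they are no part of the job. There is more than one size of the tile; the job needs the smallest.

How it is judged (in metres and radians):
On the way, in this order (a step that is already met when the one before it is completed fails the run):
1. the fingertips rest on the red pedal, the lever not yet down (contact force between the fingers and pedal above 0.5 N and value of joint ejector_lever below 0.14 rad).
2. the fingertips have pushed the pedal all the way down (value of joint ejector_lever above 0.147 rad and contact force between the fingers and pedal above 0.5 N), for 0.1 s.
At the end, for the whole second after the job is handed in: The ejector lever is fully down (within 0.013 rad, 2 mm at the pedal, of its stop) and the tile lies level and still on the raised ejector, centred over the die within 6 mm, its underside 130.5 to 136 mm above the bench (value of joint ejector_lever above 0.147 rad and z of tile in the frame of press between 0.1305 and 0.136 m and horizontal distance between tile and press below 0.006 m and angle between tile's own z axis and vertical below 0.06 rad and linear speed of tile below 0.01 m/s); the robot touches nothing.
It fails at once if the guard is touched (contact force between any of the arm, the fingers and guard above 0.3 N).
It fails at once if the tile is touched, gripped or lifted (contact force between any of the arm, the fingers and tile above 0.3 N or z of tile in the frame of press above 0.145 m).
It fails at once if the lever is slammed down (pedal faster than about 0.25 m/s) (velocity of joint ejector_lever above 1.5 rad/s).
It fails at once if the mug, bowl or jar is pushed, lifted or tipped (distance of any of mug, bowl, glaze_jar from where it was at the start of the episode above 0.012 m or angle between any of mug, bowl, glaze_jar's own z axis and vertical above 0.25 rad).
It also fails if it takes over 32 s, if anything falls off the work surface, if the arm or the gripper's body presses on something with over 40 N, if the wrist force passes 120 N, or if a joint passes its speed limit or range.

## Working session

There is one attempt and no reset: what is moved stays moved. The work goes in short steps, Python scripts to look and compute and a tool call to move; the robot and the scene stay as the last step left them, time stands still between calls to the robot, and variables do not carry over. Pictures are saved under pics/ and viewed, at most 10 in all, crops included, and the job is handed in when it is done.

Besides the shell and the picture viewer there is one more tool, called after "Call:" in YAML: its name, and indented under it one key for each argument. apply_moves: Moves the arm, as the interface text tells. Scaled input: -1 to 1 covers 1000 mm each way for a shift and 90 degrees each way for a turn. Its arguments: {"type":"object","properties":{"targets":{"type":"array","items":{"type":"array","items":{"type":"number"}}},"newtons":{"type":"number"}},"required":["targets"]}

```bash
mkdir -p pics; cat > h.py <<'E'
import numpy as np, cv2
from plant import get_state, capture, close_job
def pts(c):
    """world points per pixel from depth (pinhole cams)"""
    K=np.array(c["camera_matrix"]);T=np.array(c["T"]);z=c["range_z"]
    v,u=np.mgrid[:z.shape[0],:z.shape[1]]
    p=np.stack([(u-K[0,2])/K[0,0]*z,(v-K[1,2])/K[1,1]*z,z],-1)
    return p@T[:3,:3].T+T[:3,3]
def save(n,img): cv2.imwrite(f"pics/{n}.png",cv2.cvtColor(img,cv2.COLOR_RGB2BGR))
E
python3 - <<'E'
from h import *
s=get_state();print(s["time_s"],s["tcp_pos"],s["eef_rot"],s["gripper_width"],s["contact_force"])
for n in("top","side"):
    c=capture(n);save(n,c["frame"]);np.savez(n,**{k:np.array(v) for k,v in c.items()});print(np.round(c["T"],3),c["camera_matrix"])
E
```

```text
0.0 [0.18307089 0.64921042 0.24460372] [ 1.79902241e+02 -9.71446870e-03 -1.57526762e+01] 0.08751235498116884 [ 0.15459952  0.5955131  -0.0498672 ]
[[ 0.018 -0.992  0.122  0.399]
 [-1.    -0.017  0.009  0.002]
 [-0.007 -0.122 -0.992  1.13 ]
 [ 0.     0.     0.     1.   ]] [[426.62432537   0.         315.78690422]
 [  0.         426.62432537 201.7549512 ]
 [  0.           0.           1.        ]]
[[ 0.979 -0.147  0.144  0.385]
 [-0.205 -0.754  0.625 -0.678]
 [ 0.017 -0.641 -0.768  0.938]
 [ 0.     0.     0.     1.   ]] [[439.05470495   0.         316.69941214]
 [  0.         439.05470495 202.84628839]
 [  0.           0.           1.        ]]
```

View pics/top.png

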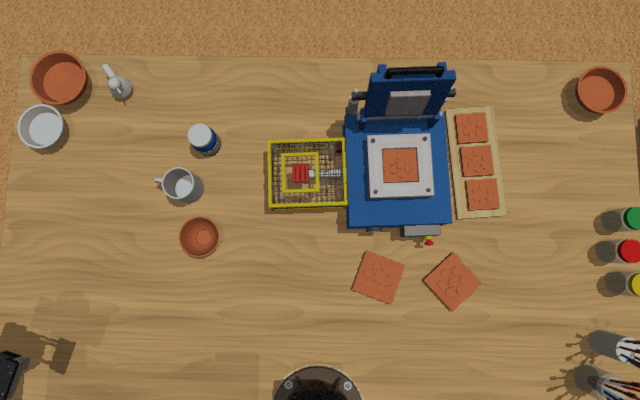

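View pics/side.png

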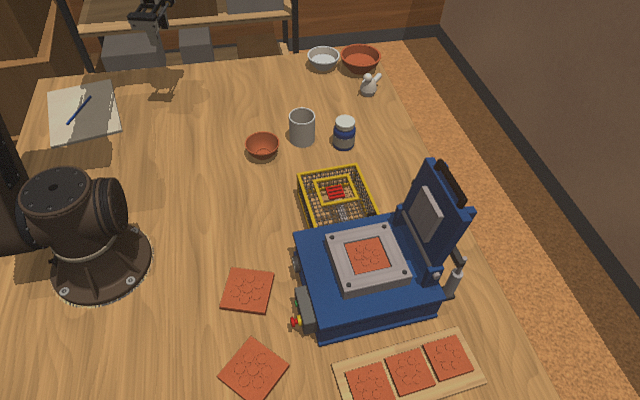

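The top view shows the press (die at about 400,166), the yellow guard (268–347, 138–208), its inner window frame (281–319, 152–192) and the red pedal (302,173). The other red items, the control-box button (429,241) and the paint lid (630,251), are look-alikes. The tile meant is the one in the die (400,165), not those on the bench (378,277; 452,281) or on the rack (472–482, 128–194). Next I measure and confirm in a crop.

```bash
cat > m.py <<'E'
from h import *
def plane(c,uv,z):
    K=c["camera_matrix"];T=c["T"];d=np.c_[(uv[:,0]-K[0,2])/K[0,0],(uv[:,1]-K[1,2])/K[1,1],np.ones(len(uv))]@T[:3,:3].T
    return T[:3,3]+d*((z-T[2,3])/d[:,2])[:,None]
def rect(P):
    r=cv2.minAreaRect((P[:,:2]*1000).astype(np.float32));return np.round(r[0],1),np.round(r[1],1),round(r[2],1)
for n,box in(("top",(255,125,360,220)),("side",(285,150,395,240))):
    c=dict(np.load(n+".npz"));hsv=cv2.cvtColor(c["frame"],cv2.COLOR_RGB2HSV);P=pts(c)
    roi=np.zeros(hsv.shape[:2],np.uint8);roi[box[1]:box[3],box[0]:box[2]]=1
    y=((hsv[...,0]>22)&(hsv[...,0]<34)&(hsv[...,1]>190)&(hsv[...,2]>90)&(roi>0))
    r=(((hsv[...,0]<6)|(hsv[...,0]>174))&(hsv[...,1]>170)&(hsv[...,2]>70)&(roi>0))
    yt=y&(abs(P[...,2]-.088)<.008)
    nl,lab,st,ce=cv2.connectedComponentsWithStats(yt.astype(np.uint8),connectivity=8)
    for i in range(1,nl):
        if st[i,4]>30:
            v,u=np.where(lab==i);print(n,"yellow",st[i],rect(plane(c,np.c_[u,v].astype(float),.088)),np.median(P[lab==i][:,2]).round(4))
    v,u=np.where(r);Q=plane(c,np.c_[u,v].astype(float),.078);print(n,"red",len(u),(u.min(),u.max(),v.min(),v.max()),rect(Q),np.median(P[r],0).round(4))
    nl,lab,st,ce=cv2.connectedComponentsWithStats(y.astype(np.uint8),connectivity=8)
    # steel die / blue
c=dict(np.load("top.npz"));hsv=cv2.cvtColor(c["frame"],cv2.COLOR_RGB2HSV);P=pts(c)
d=(abs(P[...,2]-.135)<.006)&(hsv[...,1]<60);d[:, :350]=0;d[:,445:]=0;d[:120]=0;d[210:]=0
v,u=np.where(d);print("die",rect(plane(c,np.c_[u,v].astype(float),.135)))
a=cv2.resize(dict(np.load("top.npz"))["frame"][128:218,258:358],None,fx=5,fy=5,interpolation=cv2.INTER_CUBIC)
save("crop",a)
E
python3 m.py
```

```text
top yellow [268 138  80  70 822] (array([601. ,  35.3]), array([169.1, 194.3]), 2.9) 0.0875
top yellow [281 152  38  41 401] (array([600.5,  52.9]), array([100.3,  90.1]), 3.5) 0.0876
top red 227 (np.int64(292), np.int64(337), np.int64(142), np.int64(181)) (array([622.9,  12.5]), array([ 53.8, 142.3]), 29.1) [0.5999 0.0505 0.0789]
side yellow [297 163  83  51 208] (array([643.4,  80. ]), array([123.7, 244.7]), 45.4) 0.0877
side yellow [313 174  46  32 236] (array([599.9,  50.7]), array([99.1, 91. ]), 3.1) 0.0876
side yellow [298 176  19  51 133] (array([520.1,  28.1]), array([  7.2, 171.2]), 2.9) 0.0878
side red 171 (np.int64(326), np.int64(344), np.int64(185), np.int64(199)) (array([600.,  51.]), array([42.2, 44.7]), 1.9) [0.5999 0.0482 0.0791]
die (array([ 613. , -185.8]), array([150.6, 150.8]), 3.0)
```

View pics/crop.png

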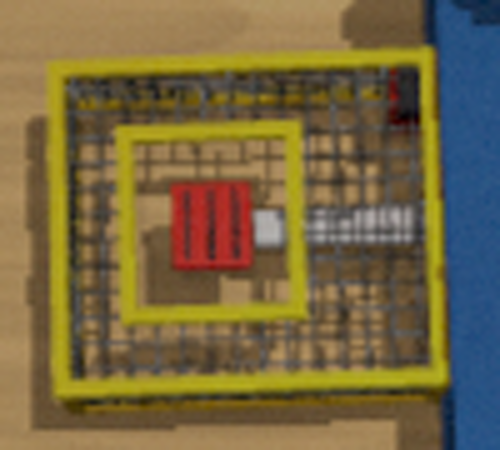

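The crop confirms it: the red ribbed pedal (about 210,225 in the crop) sits inside the window's yellow frame (115–305, 122–322), with the lever running to the press.

- **Position:** the window centre is about (0.600, 0.052) with yaw 3°. The die plus 240 mm predicts (0.600, 0.054), which agrees.
- **Pedal:** centred at about (0.600, 0.050), z about 0.079.

I'll use closed fingers at yaw 3°.

Call:
apply_moves:
  targets:
    - [0,0,0,0,0,0,-0.0694]
    - [0,0,0,0,0,0,-0.0694]
    - [0,0,0,0,0,0,-0.0694]
    - [0,0.016,0.0258,0,0,0,0]
    - [0,0.016,0.0258,0,0,0,0]
    - [0,0.016,0.0258,0,0,0,0]
    - [0,0.016,0.0258,0,0,0,0]
    - [0,0.016,0.0258,0,0,0,0]
    - [0,0.016,0.0258,0,0,0,0]
    - [0,0.016,0.0258,0,0,0,0]
    - [0,0.016,0.0258,0,0,0,0]
    - [0,0.016,0.0258,0,0,0,0]
    - [0,0.016,0.0258,0,0,0,0]
    - [0,0.016,0.0258,0,0,0,0]
    - [0,0.016,0.0258,0,0,0,0]
    - [0,0.016,0.0258,0,0,0,0]
    - [0,0.016,0.0258,0,0,0,0]
    - [0,0.016,0.0258,0,0,0,0]
    - [0,0.016,0.0258,0,0,0,0]
    - [0,0.016,0.0258,0,0,0,0]

```text
time_s: 1.77
tcp_pos: [0.4781, 0.2244, 0.2454]
eef_rot: [180.0, 0.0, 3.0]
contact_force: [0.1, -0.4, -0.4]
gripper_width: 0.0004
gripper_force: 0.0
```

Call:
apply_moves:
  targets:
    - [0,0.0162,0.026,0,0,0,0]
    - [0,0.0162,0.026,0,0,0,0]
    - [0,0.0162,0.026,0,0,0,0]
    - [0,0.0162,0.026,0.02,0,0,0]
    - [0,0.0162,0.026,0.02,0,0,0]
    - [0,0.0162,0.026,0.02,0,0,0]
    - [0,0.0162,0.026,0.02,0,0,0]
    - [0,0,0,0.01,0,0,0]
    - [0,0,0,0,0,0,0]
    - [0,0,0,0,0,0,0]

```text
time_s: 2.6
tcp_pos: [0.6, 0.0497, 0.1549]
eef_rot: [180.0, 0.1, 2.9]
contact_force: [-1.5, 0.4, 0.4]
gripper_width: 0.0003
gripper_force: 0.0
```

```bash
python3 - <<'E'
from h import *
s=get_state();print(s["time_s"],s["tcp_pos"],s["eef_rot"],s["contact_force"])
c=capture("side");save("side2",cv2.resize(c["frame"][110:230,250:410],None,fx=5,fy=5,interpolation=cv2.INTER_CUBIC))
c=capture("wrist");save("wrist2",c["frame"]);print(np.round(c["T"],3),c["camera_matrix"])
E
```

```text
2.6 [0.59995981 0.0496755  0.15485374] [1.79960726e+02 1.12773144e-01 2.94597302e+00] [-1.48719927  0.35810891  0.441136  ]
[[ 0.053 -0.951 -0.305  0.684]
 [-0.999 -0.05  -0.017  0.055]
 [ 0.002  0.305 -0.952  0.295]
 [ 0.     0.     0.     1.   ]] [[309.70691629   0.         316.3739664 ]
 [  0.         309.70691629 195.21022696]
 [  0.           0.           1.        ]]
```

View pics/side2.png

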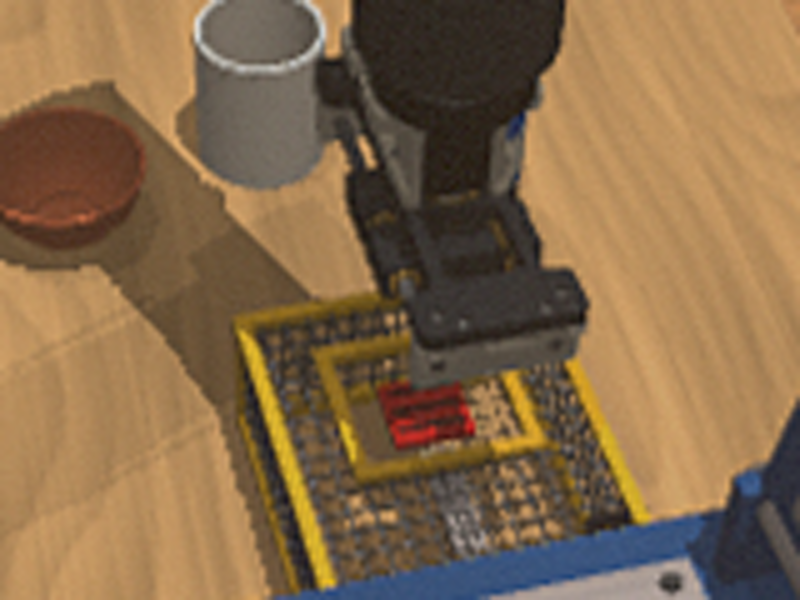

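View pics/wrist2.png

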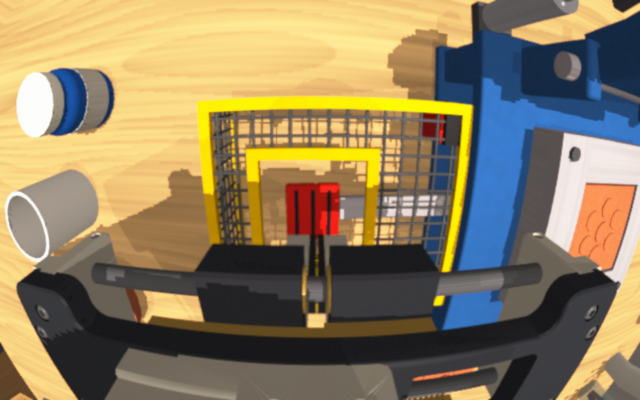

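The side crop shows the closed fingers above the window, with the pedal at (430,415) inside it. The wrist view shows the fingertips (316,240) in line with the pedal (313,208) and inside the window frame (247–380). Descend now.

Call:
apply_moves:
  targets:
    - [0,0,0,0.01,0,0,0]
    - [0,0,0,0.01,0,0,0]
    - [0,0,0,0.01,0,0,0]
    - [0,0,0,0.01,0,0,0]
    - [0,0,0,0.008,0,0,0]
    - [0,0,0,0.002,0,0,0]
    - [0,0,0,0.002,0,0,0]
    - [0,0,0,0,0,0,0]

```text
time_s: 3.37
tcp_pos: [0.6004, 0.05, 0.1031]
eef_rot: [180.0, 0.0, 3.0]
contact_force: [-0.3, -0.6, 0.4]
gripper_width: 0.0003
gripper_force: 0.0
```

Call:
apply_moves:
  targets:
    - [0,0,0,0.002,0,0,0]
    - [0,0,0,0.002,0,0,0]
    - [0,0,0,0.002,0,0,0]
    - [0,0,0,0.002,0,0,0]
    - [0,0,0,0.001,0,0,0]

```text
time_s: 3.78
tcp_pos: [0.6009, 0.0505, 0.0952]
eef_rot: [-180.0, -0.1, 3.0]
contact_force: [-2.7, 3.2, 6.0]
gripper_width: 0.0005
gripper_force: 2.7
```

Contact at 6 N. Continue steadily.

Call:
apply_moves:
  targets:
    - [0,0,0,0.002,0,0,0]
    - [0,0,0,0.002,0,0,0]
    - [0,0,0,0.002,0,0,0]
    - [0,0,0,0.002,0,0,0]
    - [0,0,0,0.002,0,0,0]
    - [0,0,0,0.002,0,0,0]
    - [0,0,0,0.002,0,0,0]
    - [0,0,0,0.002,0,0,0]
    - [0,0,0,0.002,0,0,0]

```text
time_s: 4.53
tcp_pos: [0.6012, 0.0512, 0.0776]
eef_rot: [-179.9, -0.1, 3.0]
contact_force: [-3.7, 5.3, 7.1]
gripper_width: 0.0003
gripper_force: 3.5
```

Call:
apply_moves:
  targets:
    - [0,0,0,0.001,0,0,0]
    - [0,0,0,0.001,0,0,0]
    - [0,0,0,0.001,0,0,0]
    - [0,0,0,0,0,0,0]

```text
time_s: 4.87
tcp_pos: [0.6012, 0.0511, 0.0744]
eef_rot: [-179.9, -0.1, 3.0]
contact_force: [-2.1, 3.5, 4.9]
gripper_width: -0.0
gripper_force: 2.3
```

Call:
apply_moves:
  targets:
    - [0,0,0,0.001,0,0,0]
    - [0,0,0,0.001,0,0,0]
    - [0,0,0,0,0,0,0]

```text
time_s: 5.12
tcp_pos: [0.6013, 0.0511, 0.0735]
eef_rot: [-179.9, -0.1, 3.0]
contact_force: [-4.5, 5.4, 14.5]
gripper_width: 0.0004
gripper_force: 7.1
```

Call:
apply_moves:
  targets:
    - [0,0,0,0.001,0,0,0]
    - [0,0,0,0,0,0,0]

```text
time_s: 5.28
tcp_pos: [0.6013, 0.0511, 0.0733]
eef_rot: [-179.9, -0.2, 3.1]
contact_force: [-7.6, 5.8, 21.1]
gripper_width: 0.0005
gripper_force: 10.5
```

The force has risen to 21 N and z has stalled at tip 0.054, so the lever is on its hard stop. Hold briefly, then withdraw straight up and check.

Call:
apply_moves:
  targets:
    - [0,0,0,0,0,0,0]
    - [0,0,0,0,0,0,0]
    - [0,0,0,-0.002,0,0,0]
    - [0,0,0,-0.003,0,0,0]
    - [0,0,0,-0.005,0,0,0]
    - [0,0,0,-0.01,0,0,0]
    - [0,0,0,-0.015,0,0,0]
    - [0,0,0,-0.02,0,0,0]
    - [0,0,0,-0.03,0,0,0]
    - [0,0,0,-0.03,0,0,0]
    - [0,0,0,-0.03,0,0,0]
    - [0,0,0,-0.02,0,0,0]
    - [0,0,0,0,0,0,0]
    - [0,0,0,0,0,0,0]
    - [0,0,0,0,0,0,0]

```text
time_s: 6.53
tcp_pos: [0.6, 0.0498, 0.2353]
eef_rot: [-180.0, 0.0, 3.0]
contact_force: [0.2, -0.3, -1.3]
gripper_width: 0.0003
gripper_force: 0.0
```

```bash
python3 - <<'E'
from h import *
s=get_state();print(s["time_s"],s["tcp_pos"],s["contact_force"])
c=capture("side");P=pts(c);hsv=cv2.cvtColor(c["frame"],cv2.COLOR_RGB2HSV)
t=(hsv[...,0]<14)&(hsv[...,1]>110);t[:,:340]=0;t[:,395:]=0;t[:225]=0;t[285:]=0
Q=P[t];Q=Q[Q[:,2]>.12];print("tile",len(Q),np.median(Q,0),np.percentile(Q[:,2],[5,95]),cv2.minAreaRect((Q[:,:2]*1000).astype(np.float32)))
r=((hsv[...,0]<6)|(hsv[...,0]>174))&(hsv[...,1]>170)&(hsv[...,2]>70);r[:,:310]=0;r[:,360:]=0;r[:170]=0;r[215:]=0
if r.any(): print("pedal",r.sum(),np.median(P[r],0))
save("side3",cv2.resize(c["frame"][140:290,280:440],None,fx=4,fy=4,interpolation=cv2.INTER_CUBIC))
E
```

```text
6.5333 [0.59996638 0.04981579 0.23529327] [ 0.23629935 -0.26489339 -1.26014648]
tile 1216 [ 0.61141709 -0.19253848  0.14494468] [0.14037914 0.14777441] ((530.7964477539062, -417.8415832519531), (588.4024047851562, 101.01262664794922), 70.42738342285156)
pedal 94 [0.59674535 0.05901313 0.0529034 ]
```

View pics/side3.png

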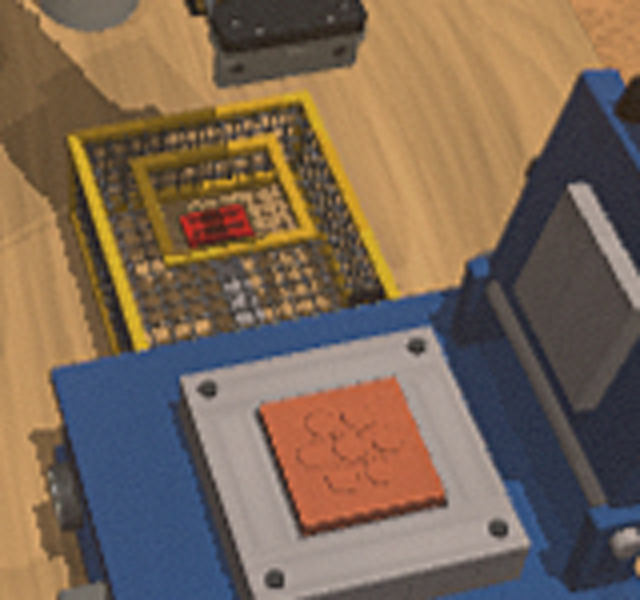

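The tile stands raised and level in the die (350,455), with its top at 0.145 m as expected. The pedal (215,225) is down at 0.053 m and the fingers are clear.

```bash
python3 -c "
from plant import close_job
print(close_job())"
```

```text
the job is handed in; nothing more can be done
None
```

I pushed the pedal down to its stop, the tile is raised level in its die, the gripper is back out through the window, and the job is handed in; no verdict was returned.

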